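# Complete the kit and throw its toggle clamp with the bar

### The job

The kit frame has to hold one circuit board and one flux tin, lying flat, one in each bay: add the one that is missing and leave the spare parts where they lie. Then lock the kit: with the loose steel bar held in the gripper, push the clamp's red handle under its clear guard past its dead point until it stays over at its closed stop, touching neither handle nor hold-down arm with the robot itself and not pushing the hold-down arm with the bar. Finally lay the bar flat on the bench well clear of the clamp, disturbing nothing else.

Things in the scene. Friction and masses are not known exactly. Their poses are not given: they have to be found in the camera images.
- kit_frame: Grey two-bay kit frame with clamp, fixed to the bench. Origin: on the clamp's upright pivot axis at bench level, z up. The bays lie on its +x side, the handle under a clear guard on its -x side. Bay floor 4 mm above the bench; low walls round the bays 5 mm thick, top at z = 10 mm. Round the pivot a nut reaches z = 59 mm. Base plate under the guard: top at z = 6 mm, y from -52 to +60 mm.
- bay_near (a point): Centre, at floor level (z = 4 mm), of the bay nearest the pivot: frame (+73, 0, 4) mm, inside 60 mm in the frame's x by 80 mm in its y. Empty at the start.
- bay_far (a point): Centre, at floor level, of the other bay: frame (+138, 0, 4) mm, same size. At the start it holds one board or one tin.
- guard_mouth (a point): Middle of the guard's opening, which faces the frame's -y: frame (-54, -45, +29) mm. Free opening from x = -85 to -20 mm and z = 6 to 52 mm. Roof z = 52 to 55 mm (yellow front edge, 51 to 56 mm), from y = -45 to +55 mm, x = -90 to -20 mm; outer wall at x = -87 to -90 mm; end wall at y = +55 mm. Only the mouth lets a bar in.
- clamp_handle (a joint): Handle about the frame's pivot axis, clockwise from above as it closes. 0 open stop, 1.2 closed stop, dead point 1.0: short of it a spring throws it back to 0, past it it snaps to 1.2 and stays. In the frame it points along (-cos a, -sin a), a = 0.55 - value: push it with the bar tip towards the frame's +y. Greatest moment about 0.3 N m near 0.5 (6 N at 50 mm), zero at the dead point.
- handle_blade: The handle's lever, steel with a red grip: the red grip runs from 28 to 80 mm from the pivot axis, is 10 mm thick and stands from z = 17 to 37 mm. Origin on the pivot axis at bench level.
- handle_push (a point): Middle of the red grip, 58 mm from the pivot axis, 27 mm above the bench.
- hold_arm: Steel hold-down arm, 18 mm wide, 40 to 46 mm above the bench, reaching 169 mm from the pivot axis, with two rubber feet down to 29 mm. Geared to the handle: open, it points along the frame's +y; closed, along the frame's +x over both bays, without touching the parts. Origin on the pivot axis at bench level.
- push_bar: Loose steel push bar, 145 mm long, about 0.1 kg, lying on the bench. Origin: on the underside, below the middle of its black grip; x points to the tip, z up. Black grip from x = -35 to +31 mm, 16 mm wide and 16 mm high; steel part from there to the tip at x = +110 mm, 12 mm wide and 14 mm high.
- bar_tip (a point): Centre of the bar's steel tip face.
- bar_butt (a point): Centre of the bar's other end (black).
- pcb_1: Green circuit board, 34 mm (x) by 53 mm (y), 2 mm thick, 14 g. Origin at the middle of its underside. A white connector block at the +y end, x from -8 to +8 mm, y from +16 to +26 mm, up to 11 mm high, can be gripped across its 16 mm; so can the 34 mm sides. Starts in the far bay or on the 4 mm thick grey parts mat on the bench.
- pcb_2: Green circuit board, 34 mm (x) by 53 mm (y), 2 mm thick, 14 g. Origin at the middle of its underside. A white connector block at the +y end, x from -8 to +8 mm, y from +16 to +26 mm, up to 11 mm high, can be gripped across its 16 mm; so can the 34 mm sides. Starts in the far bay or on the 4 mm thick grey parts mat on the bench.
- tin_1: Closed round silver-grey flux tin, 44 mm across, 19 mm high. Origin at the middle of its underside. Starts in the far bay or on the 4 mm thick grey parts mat on the bench.
- tin_2: Closed round silver-grey flux tin, 44 mm across, 19 mm high. Origin at the middle of its underside. Starts on the grey parts mat.
- printer_corner (a point): Front left top corner of a fixed white label printer that stands between frame and parts: its body fills x = 0.51 to 0.81, y = -0.26 to -0.02 m, up to 0.104 m above the bench; keep hand and bar clear of it.
- lamp_rim (a point): Lowest part of a round magnifier lamp that hangs over the bench: its head fills about x = 0.56 to 0.78, y = -0.09 to +0.10 m, from 0.476 m upward. Keep tall wrists away from under it; pass between left and right close to the robot.
- bottle: Bystander: amber flux bottle with a thin spout, 34 mm across, 94 mm high, loose. Origin at the middle of its underside.
- spool: Bystander: solder spool, 55 mm across, 34 mm high, loose. Origin at the middle of its underside.
- tape: Bystander: roll of black tape, 59 mm across, 18 mm high, loose. Origin at the middle of its underside.
Things that resemble listed ones, but are neither listed nor needed, are in the scene too. Leave any purple look-alike of the tin_2 alone. Leave any purple look-alike of the tin_1 alone.

How it is judged (in metres and radians):
On the way, in this order (a step that is already met when the one before it is completed fails the run):
1. the kit holds one board and one tin, flat in the bays and let go, with the clamp still open ((((x of pcb_1 in the frame of kit_frame between 0.043 and 0.168 m and y of pcb_1 in the frame of kit_frame between -0.04 and 0.04 m and height (world z) of pcb_1 below 0.008 m and angle between pcb_1's own z axis and vertical below 0.08 rad) and (x of tin_1 in the frame of kit_frame between 0.043 and 0.168 m and y of tin_1 in the frame of kit_frame between -0.04 and 0.04 m and height (world z) of tin_1 below 0.008 m and angle between tin_1's own z axis and vertical below 0.08 rad) and distance of each of pcb_2, tin_2 from where it was at the start of the episode below 0.03 m) or ((x of pcb_1 in the frame of kit_frame between 0.043 and 0.168 m and y of pcb_1 in the frame of kit_frame between -0.04 and 0.04 m and height (world z) of pcb_1 below 0.008 m and angle between pcb_1's own z axis and vertical below 0.08 rad) and (x of tin_2 in the frame of kit_frame between 0.043 and 0.168 m and y of tin_2 in the frame of kit_frame between -0.04 and 0.04 m and height (world z) of tin_2 below 0.008 m and angle between tin_2's own z axis and vertical below 0.08 rad) and distance of each of pcb_2, tin_1 from where it was at the start of the episode below 0.03 m) or ((x of pcb_2 in the frame of kit_frame between 0.043 and 0.168 m and y of pcb_2 in the frame of kit_frame between -0.04 and 0.04 m and height (world z) of pcb_2 below 0.008 m and angle between pcb_2's own z axis and vertical below 0.08 rad) and (x of tin_1 in the frame of kit_frame between 0.043 and 0.168 m and y of tin_1 in the frame of kit_frame between -0.04 and 0.04 m and height (world z) of tin_1 below 0.008 m and angle between tin_1's own z axis and vertical below 0.08 rad) and distance of each of pcb_1, tin_2 from where it was at the start of the episode below 0.03 m) or ((x of pcb_2 in the frame of kit_frame between 0.043 and 0.168 m and y of pcb_2 in the frame of kit_frame between -0.04 and 0.04 m and height (world z) of pcb_2 below 0.008 m and angle between pcb_2's own z axis and vertical below 0.08 rad) and (x of tin_2 in the frame of kit_frame between 0.043 and 0.168 m and y of tin_2 in the frame of kit_frame between -0.04 and 0.04 m and height (world z) of tin_2 below 0.008 m and angle between tin_2's own z axis and vertical below 0.08 rad) and distance of each of pcb_1, tin_1 from where it was at the start of the episode below 0.03 m)) and linear speed of each of pcb_1, pcb_2, tin_1, tin_2 below 0.02 m/s and value of joint clamp_handle below 0.15 rad and contact force between the fingers and pcb_1 below 0.1 N and contact force between the fingers and pcb_2 below 0.1 N and contact force between the fingers and tin_1 below 0.1 N and contact force between the fingers and tin_2 below 0.1 N), for 0.2 s.
2. the bar pushes the handle over (contact force between push_bar and handle_blade above 0.5 N and value of joint clamp_handle between 0.3 and 1 rad), for 0.05 s.
3. the handle has gone past its dead point to the closed stop (value of joint clamp_handle above 1.12 rad), for 0.2 s.
At the end, for the whole second after the job is handed in: One board and one tin flat in the bays; spares within 30 mm of their starts. Handle at its closed stop (joint over 1.12). Bar flat on the bench, at rest, out of the guard, both ends over 70 mm from the grip's middle. Bottle, spool, tape upright within 30 mm of their starts ((((x of pcb_1 in the frame of kit_frame between 0.043 and 0.168 m and y of pcb_1 in the frame of kit_frame between -0.04 and 0.04 m and height (world z) of pcb_1 below 0.008 m and angle between pcb_1's own z axis and vertical below 0.08 rad) and (x of tin_1 in the frame of kit_frame between 0.043 and 0.168 m and y of tin_1 in the frame of kit_frame between -0.04 and 0.04 m and height (world z) of tin_1 below 0.008 m and angle between tin_1's own z axis and vertical below 0.08 rad) and distance of each of pcb_2, tin_2 from where it was at the start of the episode below 0.03 m) or ((x of pcb_1 in the frame of kit_frame between 0.043 and 0.168 m and y of pcb_1 in the frame of kit_frame between -0.04 and 0.04 m and height (world z) of pcb_1 below 0.008 m and angle between pcb_1's own z axis and vertical below 0.08 rad) and (x of tin_2 in the frame of kit_frame between 0.043 and 0.168 m and y of tin_2 in the frame of kit_frame between -0.04 and 0.04 m and height (world z) of tin_2 below 0.008 m and angle between tin_2's own z axis and vertical below 0.08 rad) and distance of each of pcb_2, tin_1 from where it was at the start of the episode below 0.03 m) or ((x of pcb_2 in the frame of kit_frame between 0.043 and 0.168 m and y of pcb_2 in the frame of kit_frame between -0.04 and 0.04 m and height (world z) of pcb_2 below 0.008 m and angle between pcb_2's own z axis and vertical below 0.08 rad) and (x of tin_1 in the frame of kit_frame between 0.043 and 0.168 m and y of tin_1 in the frame of kit_frame between -0.04 and 0.04 m and height (world z) of tin_1 below 0.008 m and angle between tin_1's own z axis and vertical below 0.08 rad) and distance of each of pcb_1, tin_2 from where it was at the start of the episode below 0.03 m) or ((x of pcb_2 in the frame of kit_frame between 0.043 and 0.168 m and y of pcb_2 in the frame of kit_frame between -0.04 and 0.04 m and height (world z) of pcb_2 below 0.008 m and angle between pcb_2's own z axis and vertical below 0.08 rad) and (x of tin_2 in the frame of kit_frame between 0.043 and 0.168 m and y of tin_2 in the frame of kit_frame between -0.04 and 0.04 m and height (world z) of tin_2 below 0.008 m and angle between tin_2's own z axis and vertical below 0.08 rad) and distance of each of pcb_1, tin_1 from where it was at the start of the episode below 0.03 m)) and linear speed of each of pcb_1, pcb_2, tin_1, tin_2, push_bar below 0.02 m/s and value of joint clamp_handle above 1.12 rad and height (world z) of push_bar below 0.009 m and angle between push_bar's own z axis and vertical below 0.08 rad and horizontal distance between each of bar_tip, bar_butt and handle_push above 0.07 m and (y of bar_tip in the frame of kit_frame below -0.046 m or x of bar_tip in the frame of kit_frame below -0.092 m or y of bar_tip in the frame of kit_frame above 0.058 m or x of bar_tip in the frame of kit_frame above 0.175 m) and distance of each of bottle, spool, tape from where it was at the start of the episode below 0.03 m and angle between each of bottle, spool, tape's own z axis and vertical below 0.2 rad); the robot touches nothing.
It fails at once if the robot itself touches the handle or the hold-down arm (contact force between any of the fingers, the arm and handle_blade above 1 N or contact force between any of the fingers, the arm and hold_arm above 1 N).
It fails at once if the bar pushes on the hold-down arm (contact force between push_bar and hold_arm above 1.5 N).
It fails at once if a bystander is knocked over or pushed away (angle between any of bottle, spool, tape's own z axis and vertical above 0.5 rad or distance of any of bottle, spool, tape from where it was at the start of the episode above 0.04 m).
It also fails if it takes over 64 s, if anything falls off the work surface, if the arm or the gripper's body presses on something with over 40 N, if the wrist force passes 120 N, or if a joint passes its speed limit or range.

### The arm

A 7-joint arm with a two-finger parallel gripper is mounted at the origin on a cart in front of the work surface, level with it; the furniture and walls round the work are solid. World frame = base frame: x ahead of the robot, y to its left, z up, the work surface at z = 0. Lengths are in mm, angles in rad, forces in N, time in s.
With the tool pointing down it reaches from about 400 to 875 mm from the base axis. Payload 4.4 kg.
Tool frame: the origin (TCP) lies between the finger pads; the fingertips stand 22 mm ahead of it and the grasp point (between the pads) lies 3 mm ahead of it; z points along the fingers, y is the line along which they close (so a half turn about z gives the same grasp; the last joint's range is limited). The gripper opens to 85 mm and grips with 20 to 120 N. Pads are 22 mm wide; open, the fingers measure 114 mm over their backs; the gripper's body (76 mm by 85 mm) begins 54 mm behind the grasp point. The pads swing forward as they close: fully open they stand 13 mm farther back than shut.
Start: joints at [1.035, 0.628, 0.038, 1.517, -0.027, 0.996, -0.02], TCP at [294.288, -579.579, 253.313] pointing down, gripper open.
Joint ranges: [-3.06, 3.06], [-0.37, 2.12], [-1.25, 1.32], [0.18, 2.47], [-1.1, 4.24], [0.23, 1.98], [-2.94, 2.94]. Speed limits (rad/s): [2.57, 2.57, 3.14, 3.14, 3.14, 3.14, 3.14].

### API

Orientations are given as [roll, pitch, yaw] about the fixed x, y, z axes, in that order (R = Rz(yaw) Ry(pitch) Rx(roll)).
In Python, from cell import ctrl gives the robot as it stands.
- The arm moves only by the tool step_arm, never from a script. Its argument "plan" is a list of rows, each an object of numbers: "dx", "dy", "dz": the shift along the tool's x, y, z scaled (see below); "ax", "ay", "az": the turn, a rotation vector about the tool's x, y, z scaled (see below); "gripper": the opening, from 0 (shut) to 1 (fully open). A call has 1 to 20 rows; each row shifts and turns the commanded pose from where the row before left it, along the tool's axes as they then stand; what a row does not reach is not made up. The controller multiplies each number of a shift by 0.3 m and each number of a turn by 90 degrees. A row lasts 1/8 s, in which the tool goes at most 62.5 mm and 10.7 degrees, less where a joint would pass 70% of its speed; a pose out of reach is approached as far as the arm can. A call with a number of a shift or a turn outside -1 to 1 is refused whole. A call with a gripper value outside its range is refused whole. The fingers move at their own pace and stop on an object; the grip force is fixed at half the most. Time passes only in rows, so rows that do not move let the fingers close. It gives the time, the measured TCP pose, the force, the opening and the grip force at its end, in the units of the state.
- ctrl.read_state(): the state, without advancing time (a new reading comes with each control period).
- ctrl.get_image(name): name is "side" or "top"; returns a dict with "color" (420x560x3 uint8, red, green, blue), "range_z" (420x560 float32, mm along the optical axis (not along the pixel's ray), 0 where there is no reading), "fx", "fy", "cx", "cy" (pixels), "k1" (the pictures are not rectified: a ray, as slopes to the right and down, at radius r is drawn at 1 + k1 r^2 times it, then the intrinsics apply), "T" (4x4, takes a point from camera to world coordinates). Camera axes: x right, y down, z forward; pixel columns grow to the right and rows downward; lengths in mm; the calibration is good to about 2 mm. A picture is of the moment at which its call begins.
- ctrl.finish_job(): hands the job in; it is judged then, once.
The state is a dict: "clock": time; "qpos": joint angles; "qd": joint speeds; "tau": joint torques, N m; "eef_pos": TCP position; "tool_rot": TCP orientation; "force": force on the tool from outside, world axes, zero at the start; "torque": the same for the moment, N m; "width": finger opening in mm; "gripper_force": force on a finger pad.
Only numpy, scipy, OpenCV 4.12 (cv2) and the standard library are available. Lean on these libraries where they do the work, as an engineer would, in place of code of your own. Each camera call takes 0.05 s, during which the arm holds its last target. There are 200 camera calls.

## Working session

There is one attempt and no reset: what is moved stays moved. The work goes in short steps, Python scripts to look and compute and a tool call to move; the robot and the scene stay as the last step left them, time stands still between calls to the robot, and variables do not carry over. Pictures are saved under pics/ and viewed, at most 10 in all, crops included, and the job is handed in when it is done.

Besides the shell and the picture viewer there is one more tool, called after "Emit:" as name(argument=value, ...) on one line, values as JSON. step_arm: Moves the arm, as the interface text tells. Shifts and turns lie within -1 to 1; 1 stands for 0.3 m of shift or 90 degrees of turn. Its arguments: {"type":"object","properties":{"plan":{"type":"array"}},"required":["plan"]}

```bash
ls; mkdir -p pics
cat > h.py <<'E'
import numpy as np, cv2
from cell import ctrl
def grab(n):
    im=ctrl.get_image(n); np.savez(f'{n}.npz',**im); return im
def load(n): return dict(np.load(f'{n}.npz'))
def ray(im,u,v):
    K=np.array([[im['fx'],0,im['cx']],[0,im['fy'],im['cy']],[0,0,1]],float)
    p=cv2.undistortPoints(np.array([[[u,v]]],float),K,np.array([float(im['k1']),0,0,0,0]))[0,0]
    return np.array([p[0],p[1],1.])
def atz(im,u,v,z):
    T=im['T'];d=T[:3,:3]@ray(im,u,v);o=T[:3,3]
    return o+d*(z-o[2])/d[2]
def dep(im,u,v):
    T=im['T'];z=float(im['range_z'][int(round(v)),int(round(u))]);return T[:3,:3]@(ray(im,u,v)*z)+T[:3,3]
def cloud(im):
    h,w=im['range_z'].shape;v,u=np.mgrid[:h,:w]
    K=np.array([[im['fx'],0,im['cx']],[0,im['fy'],im['cy']],[0,0,1]],float)
    p=cv2.undistortPoints(np.stack([u,v],-1).reshape(-1,1,2).astype(float),K,np.array([float(im['k1']),0,0,0,0]))[:,0]
    P=np.c_[p,np.ones(len(p))]*im['range_z'].reshape(-1,1)
    return (P@im['T'][:3,:3].T+im['T'][:3,3]).reshape(h,w,3)
def save(n,c): cv2.imwrite(f'pics/{n}.png',np.ascontiguousarray(c[...,::-1]))
E
python3 - <<'E'
from h import *
for n in('top','side'):
    im=grab(n); print(n,im['T'].round(2).tolist(),im['fx'],im['k1'])
    save(n+'0',cv2.resize(im['color'],(800,600),interpolation=cv2.INTER_CUBIC))
print(ctrl.read_state())
E
```

```text
pics
top [[0.0, -0.99, 0.11, 422.46], [-1.0, -0.0, 0.0, 16.56], [-0.0, -0.11, -0.99, 1491.72], [0.0, 0.0, 0.0, 1.0]] 406.74863170883305 -0.11035952298562493
side [[1.0, -0.02, 0.01, 525.26], [-0.02, -0.41, 0.91, -1460.85], [-0.02, -0.91, -0.41, 981.41], [0.0, 0.0, 0.0, 1.0]] 505.4334912490309 -0.004458761363297539
{'clock': 0.1, 'qpos': array([ 1.03519829,  0.62925181,  0.03839115,  1.51827571, -0.02701036,
        0.9963039 , -0.0199905 ]), 'qd': array([-0.00022414, -0.002262  , -0.00167114, -0.00331927,  0.00084199,
        0.00062136,  0.00094117]), 'tau': array([ 2.51920326e-03, -5.64537048e+01,  1.23043556e+00, -1.93974048e+01,
        1.13019190e-02,  5.46127048e-03, -2.72267056e-05]), 'eef_pos': array([ 294.07702612, -579.07823445,  252.47874396]), 'tool_rot': array([-3.13986963e+00, -2.26769739e-05,  4.69845074e-01]), 'force': array([1.08379398, 0.09475291, 1.06752359]), 'torque': array([-0.01760239,  0.01909367,  0.01295128]), 'gripper_force': 0.0, 'width': 85.6626441933518}
```

View pics/top0.png

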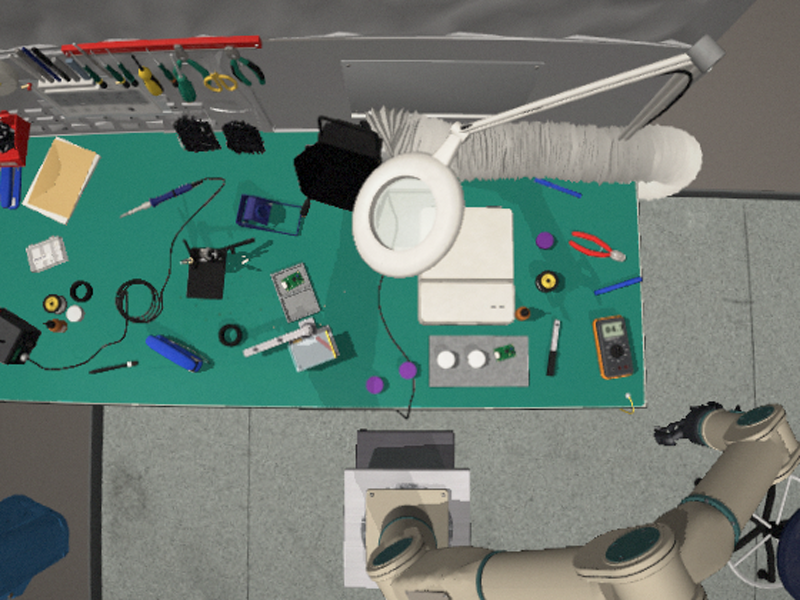

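View pics/side0.png

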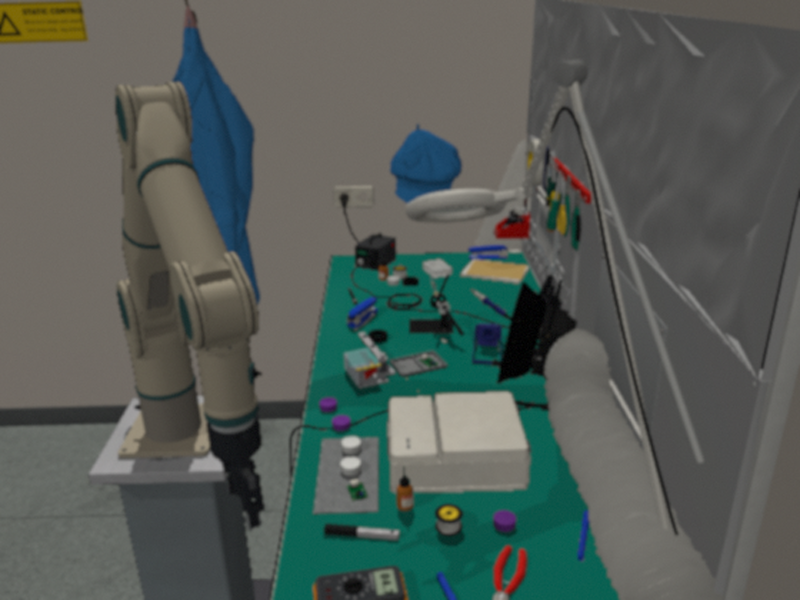

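The top view shows the far bay holding a green board at (292,280), so a tin is missing. The candidates are silver tins at (446,359) and (478,359) on the mat. The purple discs at (375,385), (407,370) and (545,240) are look-alikes, and the white disc at (73,313) lies off the mat. The bar is at (554,347), black grip towards the robot; the clamp is at (315,345), with its yellow mouth edge to the right. I'll confirm in an enlarged crop.

Run:
```python
from h import *
im=load('top');c=im['color']
a=cv2.resize(c[178:268,160:250],(540,540),interpolation=cv2.INTER_CUBIC)
save('fr',a)
b=cv2.resize(c[215:280,295:405],(770,455),interpolation=cv2.INTER_CUBIC); save('mat',b)
P=cloud(im)
for nm,(u,v) in dict(tinL=(446,359),tinR=(478,359),mat=(462,340),pcb=(500,352),bench=(580,360),grip=(553,365),steel=(556,335),roof=(312,347),bottle=(523,313),spool=(548,281)).items():
    print(nm,P[int(v*.7),int(u*.7)].round(1))
```

```text
tinL [429.4 -96.3  23.2]
tinR [ 429.5 -176.2   19.4]
mat [ 4.808e+02 -1.387e+02 -2.000e-01]
pcb [ 447.7 -236.2    9.2]
bench [ 429.1 -444.7    4.6]
grip [ 414.7 -370.2   16.8]
steel [ 491.3 -380.2   12.7]
roof [459.5 237.1  61. ]
bottle [ 541.6 -284.2   68.3]
spool [ 628.7 -355.8   33.6]
```

View pics/fr.png

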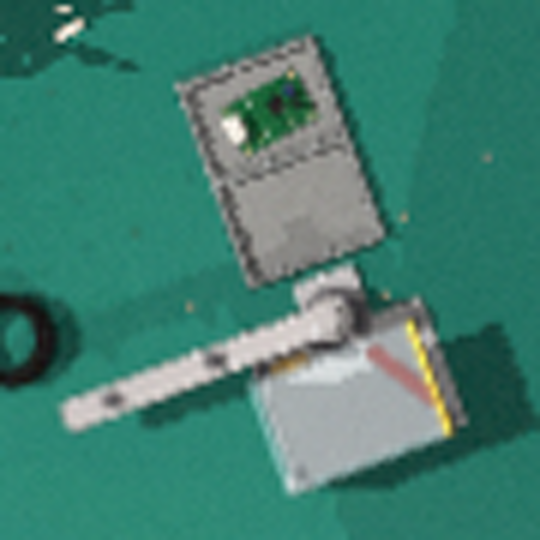

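View pics/mat.png

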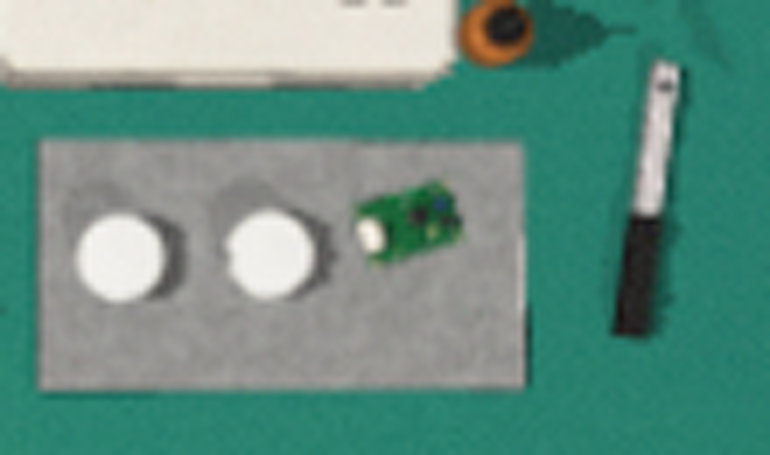

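The frame crop shows bay wall corners at about (183,85), (318,38), (385,237) and (255,285), the mouth's yellow edge from (408,325) to (450,435), and the hub at (338,312). The mat crop shows two silver tins, at (121,257) and (269,253), both matching the description (not purple). I'll take the left one, which is farther from the board. The bar runs from its tip at (666,65) to its butt at (631,335).

Run:
```python
from h import *
from scipy.optimize import least_squares
im=load('top')
def px(o,s,a): return (o[0]+(a[0]+.5)/s-.5,o[1]+(a[1]+.5)/s-.5)
F=lambda a:px((160,178),6,a); M=lambda a:px((295,215),7,a)
obs=[((183,85),(173,45,10)),((318,38),(173,-45,10)),((385,237),(38,-45,10)),((255,285),(38,45,10)),((408,325),(-20,-46,56)),((450,435),(-90,-46,56)),((293,492),(-90,55,55)),((338,312),(0,0,59))]
W=np.array([atz(im,*F(a),f[2])[:2] for a,f in obs]); L=np.array([f[:2] for a,f in obs],float)
def res(p,full=False):
    c,s=np.cos(p[2]),np.sin(p[2]); r=L@np.array([[c,s],[-s,c]])+p[:2]-W
    return r if full else r.ravel()
r=least_squares(res,[530,200,.3],loss='soft_l1'); print('frame',r.x,'\n',res(r.x,True).round(1))
x,y,t=r.x;R=np.array([[np.cos(t),-np.sin(t)],[np.sin(t),np.cos(t)]])
for n,l in dict(near=(73,0),far=(138,0),mouth=(-54,-45)).items(): print(n,(R@l+[x,y]).round(1))
print('pcb in frame',R.T@(atz(im,*F((268,112)),6)[:2]-[x,y]))
for n,a in dict(tinL=(121,257),tinR=(269,253)).items(): print(n,atz(im,*M(a),23).round(1))
P=cloud(im)
c=im['color'].astype(int)
for n,u0 in (('tinL',312),('tinR',333)):
    m=np.zeros(c.shape[:2],bool); m[240:262,u0-10:u0+11]=True
    m&=c.min(-1)>205
    v,u=np.nonzero(m); print(n,m.sum(),u.mean(),v.mean(),atz(im,u.mean(),v.mean(),23).round(1))
tip=atz(im,*M((666,65)),14)[:2];butt=atz(im,*M((631,335)),16)[:2];d=tip-butt
print('bar',tip,butt,np.linalg.norm(d),np.degrees(np.arctan2(d[1],d[0])), 'grip mid',butt+d/np.linalg.norm(d)*35)
# side check
s=load('side')
for n,a in dict(tinL=(351,441),tinR=(350,463),barbutt=(326,530),bartip=(398,534)).items():
    print('side',n,atz(s,a[0]*.7,a[1]*.7,22 if 'tin' in n else 8).round(1))
```

```text
frame [5.00328468e+02 2.51287203e+02 3.52853536e-01] 
 [[ 1.4  0.8]
 [ 3.1 -0.4]
 [-0.5 -3.2]
 [-1.9  1.9]
 [ 1.5 -3.2]
 [ 0.3 -1.7]
 [-0.7  0.8]
 [-3.   5.7]]
near [568.8 276.5]
far [629.8 299. ]
mouth [465.2 190.4]
pcb in frame [138.0469618    0.98993662]
tinL [428.4 -95.8  23. ]
tinR [ 430.5 -172.1   23. ]
tinL 106 311.6320754716981 251.33018867924528 [428.2 -95.   23. ]
tinR 99 333.0 250.91919191919192 [ 429.8 -172.1   23. ]
bar [ 528.45817065 -383.38614728] [ 387.88089646 -361.50252261] 142.2703871089024 -8.848200952092633 grip mid [ 422.46437301 -366.88612266]
side tinL [433. -97.  22.]
side tinR [ 433.8 -178.3   22. ]
side barbutt [ 394. -369.    8.]
side bartip [ 532.9 -385.4    8. ]
```

```bash
cat >> h.py <<'E'
from scipy.spatial.transform import Rotation as Ro
def go(tgt,yaw=None,start=None,syaw=None,roll=np.pi,step=45):
    """print total shift (units) & turn; divide over n rows (turn first, then shift in turned frame)"""
    s=ctrl.read_state(); p=np.array(s['eef_pos'] if start is None else start,float)
    R0=Ro.from_euler('xyz',s['tool_rot']) if syaw is None else Ro.from_euler('xyz',[np.pi,0,syaw])
    R1=R0 if yaw is None else Ro.from_euler('xyz',[np.pi,0,yaw])
    rv=(R0.inv()*R1).as_rotvec(degrees=True)/90
    d=R1.inv().apply(np.array(tgt)-p)/300; n=int(np.ceil(np.linalg.norm(d)*300/step))
    print('turn',rv.round(4),'shift',d.round(4),'n',n,'per',(d/max(n,1)).round(4))
E
python3 - <<'E'
from h import *
im=load('side');P=cloud(im)
m=(abs(P[...,0]-294)<90)&(abs(P[...,1]+579)<90)&(P[...,2]>150)
Q=P[m]; print(len(Q),np.percentile(Q[:,2],[0,1,2,5]).round(1))
for z in range(215,330,10):
    q=Q[(Q[:,2]>=z)&(Q[:,2]<z+10)]
    if len(q): print(z,len(q),q.min(0).round(0),q.max(0).round(0))
print(ctrl.read_state()['eef_pos'])
go([430,-96,200],0.353); go([430,-96,60],0.353,[430,-96,200],.353)
E
```

```text
8494 [242.1 260.4 281.  319.5]
235 8 [ 270. -627.  242.] [ 323. -541.  245.]
245 44 [ 264. -633.  246.] [ 328. -536.  255.]
255 56 [ 266. -633.  255.] [ 327. -540.  265.]
265 49 [ 265. -635.  265.] [ 327. -542.  275.]
275 16 [ 265. -635.  275.] [ 327. -541.  284.]
285 46 [ 254. -649.  286.] [ 339. -522.  295.]
295 93 [ 266. -651.  295.] [ 340. -554.  305.]
305 68 [ 265. -650.  305.] [ 339. -552.  315.]
315 97 [ 267. -648.  315.] [ 339. -560.  325.]
325 130 [ 271. -649.  325.] [ 338. -575.  335.]
[ 294.07702612 -579.07823445  252.47874396]
turn [-0.0011  0.      0.0744] shift [ 0.9818 -1.3543  0.1749] n 12 per [ 0.0818 -0.1129  0.0146]
turn [0. 0. 0.] shift [ 0.     -0.      0.4667] n 4 per [ 0.     -0.      0.1167]
```

Emit:
step_arm(plan=[{"az":0.0744,"gripper":0.72},{"dx":0.0818,"dy":-0.1129,"dz":0.0146},{"dx":0.0818,"dy":-0.1129,"dz":0.0146},{"dx":0.0818,"dy":-0.1129,"dz":0.0146},{"dx":0.0818,"dy":-0.1129,"dz":0.0146},{"dx":0.0818,"dy":-0.1129,"dz":0.0146},{"dx":0.0818,"dy":-0.1129,"dz":0.0146},{"dx":0.0818,"dy":-0.1129,"dz":0.0146},{"dx":0.0818,"dy":-0.1129,"dz":0.0146},{"dx":0.0818,"dy":-0.1129,"dz":0.0146},{"dx":0.0818,"dy":-0.1129,"dz":0.0146},{"dx":0.0818,"dy":-0.1129,"dz":0.0146},{"dx":0.0818,"dy":-0.1129,"dz":0.0146},{"dz":0.1167},{"dz":0.1167},{"dz":0.1167},{},{}])

```text
invalid input
```

Emit:
step_arm(plan=[{"dx":0,"dy":0,"dz":0,"ax":0,"ay":0,"az":0.0744,"gripper":0.72}])

```text
clock: 0.22
eef_pos: [294.0, -579.3, 252.7]
tool_rot: [-3.14, -0.0, 0.35]
force: [-0.2, -0.3, 0.6]
width: 70.0
gripper_force: 0.0
```

Emit:
step_arm(plan=[{"dx":0.0818,"dy":-0.1129,"dz":0.0146,"ax":0,"ay":0,"az":0,"gripper":0.72},{"dx":0.0818,"dy":-0.1129,"dz":0.0146,"ax":0,"ay":0,"az":0,"gripper":0.72},{"dx":0.0818,"dy":-0.1129,"dz":0.0146,"ax":0,"ay":0,"az":0,"gripper":0.72},{"dx":0.0818,"dy":-0.1129,"dz":0.0146,"ax":0,"ay":0,"az":0,"gripper":0.72},{"dx":0.0818,"dy":-0.1129,"dz":0.0146,"ax":0,"ay":0,"az":0,"gripper":0.72},{"dx":0.0818,"dy":-0.1129,"dz":0.0146,"ax":0,"ay":0,"az":0,"gripper":0.72},{"dx":0.0818,"dy":-0.1129,"dz":0.0146,"ax":0,"ay":0,"az":0,"gripper":0.72},{"dx":0.0818,"dy":-0.1129,"dz":0.0146,"ax":0,"ay":0,"az":0,"gripper":0.72},{"dx":0.0818,"dy":-0.1129,"dz":0.0146,"ax":0,"ay":0,"az":0,"gripper":0.72},{"dx":0.0818,"dy":-0.1129,"dz":0.0146,"ax":0,"ay":0,"az":0,"gripper":0.72},{"dx":0.0818,"dy":-0.1129,"dz":0.0146,"ax":0,"ay":0,"az":0,"gripper":0.72},{"dx":0.0818,"dy":-0.1129,"dz":0.0146,"ax":0,"ay":0,"az":0,"gripper":0.72},{"dx":0,"dy":0,"dz":0.1167,"ax":0,"ay":0,"az":0,"gripper":0.72},{"dx":0,"dy":0,"dz":0.1167,"ax":0,"ay":0,"az":0,"gripper":0.72},{"dx":0,"dy":0,"dz":0.1167,"ax":0,"ay":0,"az":0,"gripper":0.72},{"dx":0,"dy":0,"dz":0,"ax":0,"ay":0,"az":0,"gripper":0.72}])

```text
clock: 2.22
eef_pos: [428.4, -96.0, 94.0]
tool_rot: [-3.139, 0.005, 0.353]
force: [0.7, -0.1, 0.1]
width: 61.6
gripper_force: 0.0
```

Run:
```python
from h import *
im=grab('side'); t=grab('top')
a=cv2.resize(im['color'][285:365,205:305],(750,600),interpolation=cv2.INTER_CUBIC); save('s1',a)
s=ctrl.read_state();print(s['eef_pos'],s['tool_rot'])
go([428.5,-96,28],.353)
```

```text
[430.19368634 -96.5130277   96.09917981] [-3.14149129e+00  2.81078162e-04  3.52721883e-01]
turn [-0.0001  0.0002 -0.0002] shift [-0.0047 -0.0036  0.227 ] n 2 per [-0.0024 -0.0018  0.1135]
```

View pics/s1.png

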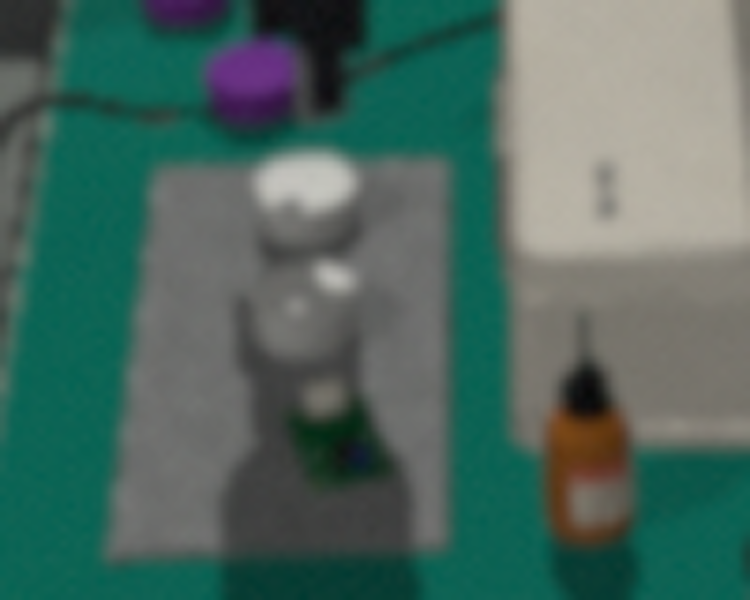

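The side crop shows the left tin at (305,185) with the gripper's fingers above and behind it at (325,100); tin R and the board are clear of it. Descend and grip.

Emit:
step_arm(plan=[{"dx":-0.003,"dy":-0.002,"dz":0.057,"ax":0,"ay":0,"az":0,"gripper":0.72},{"dx":0,"dy":0,"dz":0.057,"ax":0,"ay":0,"az":0,"gripper":0.72},{"dx":0,"dy":0,"dz":0.057,"ax":0,"ay":0,"az":0,"gripper":0.72},{"dx":0,"dy":0,"dz":0.056,"ax":0,"ay":0,"az":0,"gripper":0.72},{"dx":0,"dy":0,"dz":0,"ax":0,"ay":0,"az":0,"gripper":0.72},{"dx":0,"dy":0,"dz":0,"ax":0,"ay":0,"az":0,"gripper":0.4},{"dx":0,"dy":0,"dz":0,"ax":0,"ay":0,"az":0,"gripper":0.4},{"dx":0,"dy":0,"dz":0,"ax":0,"ay":0,"az":0,"gripper":0.4},{"dx":0,"dy":0,"dz":0,"ax":0,"ay":0,"az":0,"gripper":0.4},{"dx":0,"dy":0,"dz":0,"ax":0,"ay":0,"az":0,"gripper":0.4}])

```text
clock: 3.58
eef_pos: [430.7, -97.3, 44.2]
tool_rot: [-3.133, 0.008, 0.349]
force: [-0.1, -4.8, 9.1]
width: 34.1
gripper_force: 4.4
```

Run:
```python
from h import *
im=grab('side'); t=grab('top')
a=cv2.resize(im['color'][270:350,205:285],(400,400),interpolation=cv2.INTER_CUBIC)
b=cv2.resize(t['color'][205:285,285:365],(400,400),interpolation=cv2.INTER_CUBIC); save('s2',np.hstack([a,b]))
s=ctrl.read_state();print(s)
```

```text
{'clock': 3.675, 'qpos': array([ 0.0188249 ,  0.75697664,  0.21094895,  2.22773122, -0.69502356,
        0.23227212, -0.36481536]), 'qd': array([-0.00084142, -0.00054673, -0.00064891,  0.00063359, -0.00082654,
        0.00022238, -0.00044036]), 'tau': array([-2.21434861e+00, -4.23361051e+01,  1.31332115e-01, -2.47282393e+00,
       -2.47368626e-01,  1.30991880e+00,  2.49728450e-02]), 'eef_pos': array([430.74975497, -97.29223203,  44.24190193]), 'tool_rot': array([-3.13266246,  0.00814887,  0.34940916]), 'force': array([ 0.0215923 , -5.59068548, 10.20042547]), 'torque': array([-1.33654681, -0.11849891, -0.04671768]), 'gripper_force': 4.432678831508383, 'width': 33.8471088877802}
```

View pics/s2.png

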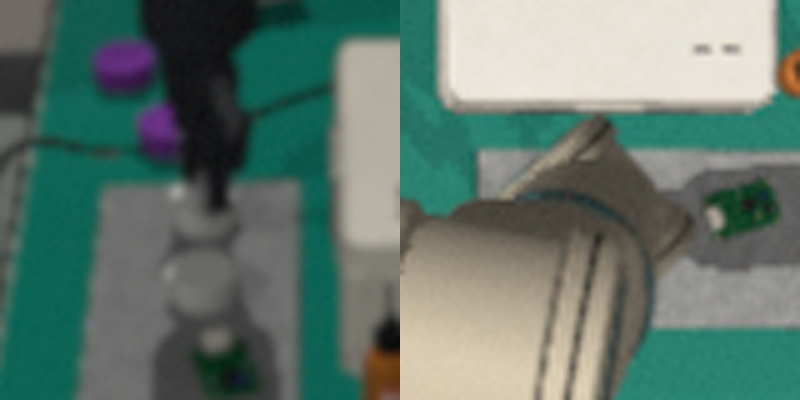

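The arm stopped high because joint 6 is at its limit (0.232), so the fingers closed just over the tin's lid. I'll lift, open, and retry with the tool turned to the radial direction and tilted about the closing axis, which moves the wrist outward.

Emit:
step_arm(plan=[{"dx":0,"dy":0,"dz":-0.1,"ax":0,"ay":0,"az":0,"gripper":0.4},{"dx":0,"dy":0,"dz":-0.1,"ax":0,"ay":0,"az":0.1,"gripper":0.72},{"dx":0,"dy":0,"dz":-0.03,"ax":0,"ay":0,"az":0.1,"gripper":0.72},{"dx":0,"dy":0,"dz":0,"ax":0,"ay":0,"az":0.1,"gripper":0.72},{"dx":0,"dy":0,"dz":0,"ax":0,"ay":0,"az":0.066,"gripper":0.72},{"dx":0,"dy":0,"dz":0,"ax":0,"ay":-0.07,"az":0,"gripper":0.72},{"dx":0,"dy":0,"dz":0,"ax":0,"ay":-0.09,"az":0,"gripper":0.72},{"dx":0,"dy":0,"dz":0,"ax":0,"ay":0,"az":0,"gripper":0.72}])

```text
clock: 4.68
eef_pos: [431.4, -95.9, 111.1]
tool_rot: [-3.138, 0.268, -0.22]
force: [-0.2, 0.5, -0.5]
width: 61.3
gripper_force: 0.0
```

Run:
```python
from h import *
im=grab('side'); t=grab('top')
s=ctrl.read_state();print(s['eef_pos'],s['tool_rot'],s['qpos'])
for n in('top','side'):
    i=load(n);P=cloud(i);c=i['color'].astype(int)
    m=(abs(P[...,0]-429)<40)&(abs(P[...,1]+97)<35)&(P[...,2]>16)&(P[...,2]<30)&(c.min(-1)>120)
    print(n,m.sum(),P[m].min(0) if m.any() else '',P[m].max(0) if m.any() else '')
R=Ro.from_euler('xyz',s['tool_rot']);print(R.as_matrix().round(3))
print((R.inv().apply(np.array([431,-96.5,30])-s['eef_pos'])/300).round(4))
```

```text
[428.95245108 -95.02092029 111.53016252] [-3.13559748  0.26897268 -0.22197593] [-0.25546165  0.80054567  0.67827171  2.00196855 -0.60567685  0.85999985
 -0.98069538]
top 38 [ 404.26251941 -114.73926259   16.48586025] [425.84011414 -82.03046107  29.38150422]
side 96 [ 410.59639054 -123.3907233    17.08046932] [450.63857586 -71.89545852  28.32674104]
[[ 0.94  -0.222 -0.258]
 [-0.212 -0.975  0.064]
 [-0.266 -0.006 -0.964]]
[0.0797 0.0049 0.2599]
```

Emit:
step_arm(plan=[{"dx":0.016,"dy":0.001,"dz":0.052,"ax":0,"ay":0,"az":0,"gripper":0.72},{"dx":0.016,"dy":0.001,"dz":0.052,"ax":0,"ay":0,"az":0,"gripper":0.72},{"dx":0.016,"dy":0.001,"dz":0.052,"ax":0,"ay":0,"az":0,"gripper":0.72},{"dx":0.016,"dy":0.001,"dz":0.052,"ax":0,"ay":0,"az":0,"gripper":0.72},{"dx":0.016,"dy":0.001,"dz":0.052,"ax":0,"ay":0,"az":0,"gripper":0.72},{"dx":0,"dy":0,"dz":0,"ax":0,"ay":0,"az":0,"gripper":0.72}])

```text
clock: 5.52
eef_pos: [431.0, -96.3, 28.6]
tool_rot: [-3.136, 0.272, -0.222]
force: [0.2, 0.1, 0.7]
width: 61.7
gripper_force: 0.0
```

Emit:
step_arm(plan=[{"dx":0,"dy":0,"dz":0,"ax":0,"ay":0,"az":0,"gripper":0.35},{"dx":0,"dy":0,"dz":0,"ax":0,"ay":0,"az":0,"gripper":0.35},{"dx":0,"dy":0,"dz":0,"ax":0,"ay":0,"az":0,"gripper":0.35},{"dx":0,"dy":0,"dz":0,"ax":0,"ay":0,"az":0,"gripper":0.35},{"dx":0,"dy":0,"dz":0,"ax":0,"ay":0,"az":0,"gripper":0.35}])

```text
clock: 6.15
eef_pos: [432.2, -96.6, 30.4]
tool_rot: [-3.136, 0.269, -0.221]
force: [0.9, -1.0, 6.0]
width: 41.6
gripper_force: 60.8
```

Run:
```python
from h import *
s=ctrl.read_state();print(s['eef_pos'],s['tool_rot'],s['width'],s['gripper_force'],s['force'])
R=Ro.from_euler('xyz',s['tool_rot'])
print((R.inv().apply([0,0,110])/300).round(4))
```

```text
[432.23180959 -96.64644991  30.40299167] [-3.13560368  0.26878392 -0.22145151] 41.579749707642534 60.83008289337158 [ 0.89300952 -0.988309    6.04197586]
[-0.0974 -0.0021 -0.3535]
```

Run:
```python
from h import *
R=Ro.from_euler('xyz',[-3.1356,.2688,.353])
for a,b in (((432,-97,140),(450,150,140)),((450,150,140),(568.8,276.5,140)),((0,0,100),(0,0,0))):
    d=R.inv().apply(np.array(b,float)-a)/300; n=int(np.ceil(np.linalg.norm(d)*300/45)); print(n,(d/n).round(4),d.round(4))
```

```text
6 [ 0.0548 -0.1254 -0.0143] [ 0.3287 -0.7524 -0.086 ]
4 [ 0.1247 -0.0649 -0.034 ] [ 0.4988 -0.2596 -0.1358]
3 [0.0295 0.0006 0.1071] [0.0885 0.0019 0.3214]
```

Emit:
step_arm(plan=[{"dx":-0.0195,"dy":-0.0004,"dz":-0.0707,"ax":0,"ay":0,"az":0,"gripper":0.35},{"dx":-0.0195,"dy":-0.0004,"dz":-0.0707,"ax":0,"ay":0,"az":0,"gripper":0.35},{"dx":-0.0195,"dy":-0.0004,"dz":-0.0707,"ax":0,"ay":0,"az":0,"gripper":0.35},{"dx":-0.0195,"dy":-0.0004,"dz":-0.0707,"ax":0,"ay":0,"az":0,"gripper":0.35},{"dx":-0.0195,"dy":-0.0004,"dz":-0.0707,"ax":0,"ay":0,"az":0,"gripper":0.35},{"dx":0,"dy":0,"dz":0,"ax":-0.0244,"ay":-0.0005,"az":-0.0884,"gripper":0.35},{"dx":0,"dy":0,"dz":0,"ax":-0.0244,"ay":-0.0005,"az":-0.0884,"gripper":0.35},{"dx":0,"dy":0,"dz":0,"ax":-0.0244,"ay":-0.0005,"az":-0.0884,"gripper":0.35},{"dx":0,"dy":0,"dz":0,"ax":-0.0244,"ay":-0.0005,"az":-0.0884,"gripper":0.35},{"dx":0,"dy":0,"dz":0,"ax":0,"ay":0,"az":0,"gripper":0.35}])

```text
clock: 7.4
eef_pos: [431.7, -95.4, 139.8]
tool_rot: [-3.134, 0.269, 0.355]
force: [-0.1, -0.5, 0.1]
width: 41.5
gripper_force: 60.7
```

Emit:
step_arm(plan=[{"dx":0.0548,"dy":-0.1254,"dz":-0.0143,"ax":0,"ay":0,"az":0,"gripper":0.35},{"dx":0.0548,"dy":-0.1254,"dz":-0.0143,"ax":0,"ay":0,"az":0,"gripper":0.35},{"dx":0.0548,"dy":-0.1254,"dz":-0.0143,"ax":0,"ay":0,"az":0,"gripper":0.35},{"dx":0.0548,"dy":-0.1254,"dz":-0.0143,"ax":0,"ay":0,"az":0,"gripper":0.35},{"dx":0.0548,"dy":-0.1254,"dz":-0.0143,"ax":0,"ay":0,"az":0,"gripper":0.35},{"dx":0.0548,"dy":-0.1254,"dz":-0.0143,"ax":0,"ay":0,"az":0,"gripper":0.35},{"dx":0.1247,"dy":-0.0649,"dz":-0.034,"ax":0,"ay":0,"az":0,"gripper":0.35},{"dx":0.1247,"dy":-0.0649,"dz":-0.034,"ax":0,"ay":0,"az":0,"gripper":0.35},{"dx":0.1247,"dy":-0.0649,"dz":-0.034,"ax":0,"ay":0,"az":0,"gripper":0.35},{"dx":0.1247,"dy":-0.0649,"dz":-0.034,"ax":0,"ay":0,"az":0,"gripper":0.35},{"dx":0,"dy":0,"dz":0,"ax":0,"ay":0,"az":0,"gripper":0.35},{"dx":0,"dy":0,"dz":0,"ax":0,"ay":0,"az":0,"gripper":0.35}])

```text
clock: 8.9
eef_pos: [567.5, 276.1, 139.2]
tool_rot: [-3.136, 0.271, 0.352]
force: [-0.4, -1.2, -0.6]
width: 41.6
gripper_force: 60.8
```

Run:
```python
from h import *
im=grab('side');s=ctrl.read_state();print(s['eef_pos'],s['tool_rot'],s['width'],s['qpos'].round(2))
save('s3',cv2.resize(im['color'][180:290,200:350],(800,587),interpolation=cv2.INTER_CUBIC))
R=Ro.from_euler('xyz',s['tool_rot']);print((R.inv().apply(np.array([569.5,276,60])-s['eef_pos'])/300).round(4))
P=cloud(im);c=im['color'].astype(int)
m=(np.hypot(P[...,0]-569,P[...,1]-276)<45)&(P[...,2]>95)&(P[...,2]<145)&(c.min(-1)>90);print(m.sum(),P[m].min(0),P[m].max(0))
```

```text
[567.3980894  275.80423153 139.516326  ] [-3.13625386  0.27140385  0.35193728] 41.473642828114095 [-0.77  0.94  0.59  1.42 -0.5   1.23 -1.29]
[0.0776 0.0032 0.2535]
31 [547.34418849 247.35692446 115.27267024] [565.97782269 291.33783759 135.26151711]
```

View pics/s3.png

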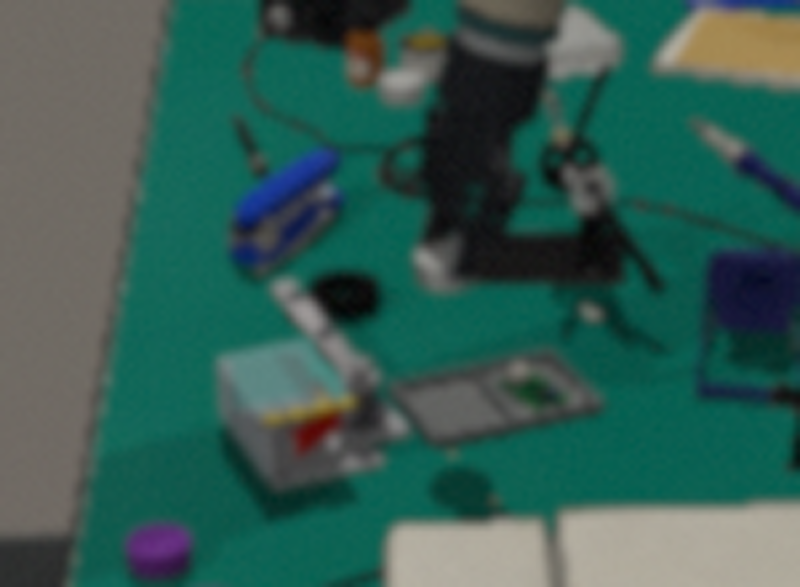

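Run:
```python
from h import *
im=load('side');P=cloud(im);c=im['color'].astype(int).min(-1)
v0,u0=180+int(225/5.336),200+int(400/5.333)
for v in range(v0,v0+15): print(v,' '.join(f'{c[v,u]:3d}' for u in range(u0,u0+18)))
for v in range(v0,v0+15): print(v,' '.join(f'{P[v,u,0]:.0f}/{P[v,u,1]:.0f}/{P[v,u,2]:.0f}' for u in range(u0+1,u0+16)))
```

```text
222  11  13  14  22  26  27  20  15  14  18  24  20  21  14  22  15  18  17
223   8   5  12  24  27  21  22  20  22  32  34  30  22  18  18  19  14  18
224   5   7  18  31  33  29  32  33  41  48  51  40  25  17  17  20  20  16
225   4  12  30  49  55  51  53  58  62  66  61  44  27  17  22  20  19  23
226   8  21  54  83  92  79  74  75  76  75  63  44  25  19  18  24  20  22
227   7  32  74 111 123 110  95  84  81  74  61  40  25  18  25  25  24  24
228  16  34  78 121 136 131 114  97  85  76  57  34  20  21  21  22  20  21
229  12  28  66 106 125 133 127 110  90  71  51  30  19  17  23  23  24  17
230  12  22  49  82 107 120 122 111  91  67  44  24  21  20  22  23  22  21
231   8  18  40  70  91 107 112 105  89  69  50  37  30  31  31  26  22  25
232  10  16  35  59  81  99 104 103  92  79  65  56  46  42  37  29  26  22
233   8  15  26  45  65  84  99  99  94  84  76  63  49  38  32  23  19  18
234  11   6  15  27  42  60  74  78  75  71  62  48  38  27  19  10  11  13
235   8  13   8  17  23  32  40  44  46  40  37  28  20  14   9  12   6   9
236  11  14  14  13  11   8  19  17 
[... 1938 characters left out ...]
49/123 577/248/123 581/257/118 593/482/5 597/489/1 602/490/1
233 541/477/4 545/481/2 550/474/6 551/266/110 555/260/113 558/251/118 562/247/120 566/253/117 570/261/112 574/257/114 577/252/117 589/483/0 593/477/3 597/483/-0 601/473/5
234 541/480/-2 545/474/1 550/469/3 525/-1461/981 558/469/3 562/464/5 567/470/3 571/463/6 575/474/0 579/462/6 584/474/0 588/475/-1 592/473/0 596/466/3 601/464/4
235 541/448/9 545/450/8 549/458/4 553/454/6 558/457/5 562/460/3 566/457/4 571/459/3 575/457/4 579/459/3 584/463/1 588/461/1 592/460/2 596/454/5 601/461/1
236 541/452/3 545/446/6 549/449/4 553/451/3 558/449/4 562/457/-0 566/447/4 570/452/2 574/443/6 579/452/2 583/449/3 587/452/1 592/454/0 596/452/1 600/443/6
```

The side view shows the tin flat in the fingers at (440,262), the bay frame with corners (392,388), (437,445), (603,405), (548,350), and the red handle in the mouth. I'll cross-check the frame from this camera.

Run:
```python
from h import *
im=load('side');t=.35285;R=np.array([[np.cos(t),-np.sin(t)],[np.sin(t),np.cos(t)]])
for a,l in (((392,388),(38,45)),((437,445),(38,-45)),((603,405),(173,-45)),((548,350),(173,45))):
    w=atz(im,200+(a[0]+.5)/5.333-.5,180+(a[1]+.5)/5.336-.5,10)[:2]; p=R@l+[500.3,251.3]; print(w.round(1),p.round(1),(w-p).round(1))
```

```text
[526.5 296.8] [520.4 306.7] [ 6.1 -9.9]
[557.6 211.3] [551.5 222.2] [  6.1 -10.9]
[680.6 263.1] [678.2 268.9] [ 2.4 -5.8]
[646.  350.1] [647.1 353.3] [-1.1 -3.2]
```

Run:
```python
from h import *
s=ctrl.read_state();R=Ro.from_euler('xyz',s['tool_rot'])
print((R.inv().apply(np.array([569.8,273.7,32])-s['eef_pos'])/300).round(4))
```

```text
[0.101  0.0112 0.3438]
```

Emit:
step_arm(plan=[{"dx":0.0168,"dy":0.0019,"dz":0.0573,"ax":0,"ay":0,"az":0,"gripper":0.35},{"dx":0.0168,"dy":0.0019,"dz":0.0573,"ax":0,"ay":0,"az":0,"gripper":0.35},{"dx":0.0168,"dy":0.0019,"dz":0.0573,"ax":0,"ay":0,"az":0,"gripper":0.35},{"dx":0.0168,"dy":0.0019,"dz":0.0573,"ax":0,"ay":0,"az":0,"gripper":0.35},{"dx":0.0168,"dy":0.0019,"dz":0.0573,"ax":0,"ay":0,"az":0,"gripper":0.35},{"dx":0.0168,"dy":0.0019,"dz":0.0573,"ax":0,"ay":0,"az":0,"gripper":0.35},{"dx":0,"dy":0,"dz":0,"ax":0,"ay":0,"az":0,"gripper":0.35},{"dx":0,"dy":0,"dz":0,"ax":0,"ay":0,"az":0,"gripper":0.35}])

```text
clock: 9.95
eef_pos: [570.9, 275.3, 32.5]
tool_rot: [-3.135, 0.269, 0.355]
force: [-0.3, -0.2, -0.6]
width: 41.5
gripper_force: 68.9
```

Emit:
step_arm(plan=[{"dx":0.0018,"dy":0,"dz":0.0064,"ax":0,"ay":0,"az":0,"gripper":0.35},{"dx":0,"dy":0,"dz":0,"ax":0,"ay":0,"az":0,"gripper":0.35},{"dx":0,"dy":0,"dz":0,"ax":0,"ay":0,"az":0,"gripper":0.6},{"dx":0,"dy":0,"dz":0,"ax":0,"ay":0,"az":0,"gripper":0.6},{"dx":0,"dy":0,"dz":0,"ax":0,"ay":0,"az":0,"gripper":0.6}])

```text
clock: 10.58
eef_pos: [570.6, 275.3, 30.3]
tool_rot: [-3.135, 0.269, 0.355]
force: [-0.5, -0.3, -0.3]
width: 50.6
gripper_force: 0.0
```

Emit:
step_arm(plan=[{"dx":-0.0133,"dy":-0.0003,"dz":-0.0482,"ax":0,"ay":0,"az":0,"gripper":0.6},{"dx":-0.0266,"dy":-0.0006,"dz":-0.0964,"ax":0,"ay":0,"az":0,"gripper":0.6},{"dx":-0.0266,"dy":-0.0006,"dz":-0.0964,"ax":0,"ay":0,"az":0,"gripper":0.6},{"dx":-0.0266,"dy":-0.0006,"dz":-0.0964,"ax":0,"ay":0,"az":0,"gripper":0.6},{"dx":-0.0266,"dy":-0.0006,"dz":-0.0964,"ax":0,"ay":0,"az":0,"gripper":0.6},{"dx":-0.125,"dy":0.065,"dz":0.034,"ax":0,"ay":0,"az":0,"gripper":0.6},{"dx":-0.125,"dy":0.065,"dz":0.034,"ax":0,"ay":0,"az":0,"gripper":0.6},{"dx":-0.125,"dy":0.065,"dz":0.034,"ax":0,"ay":0,"az":0,"gripper":0.6},{"dx":-0.125,"dy":0.065,"dz":0.034,"ax":0,"ay":0,"az":0,"gripper":0.6},{"dx":-0.055,"dy":0.125,"dz":0.014,"ax":0,"ay":0,"az":0,"gripper":0.6},{"dx":-0.055,"dy":0.125,"dz":0.014,"ax":0,"ay":0,"az":0,"gripper":0.6},{"dx":-0.055,"dy":0.125,"dz":0.014,"ax":0,"ay":0,"az":0,"gripper":0.6},{"dx":-0.055,"dy":0.125,"dz":0.014,"ax":0,"ay":0,"az":0,"gripper":0.6},{"dx":-0.055,"dy":0.125,"dz":0.014,"ax":0,"ay":0,"az":0,"gripper":0.6},{"dx":-0.055,"dy":0.125,"dz":0.014,"ax":0,"ay":0,"az":0,"gripper":0.6}])

```text
clock: 12.45
eef_pos: [434.0, -99.5, 167.1]
tool_rot: [-3.136, 0.268, 0.355]
force: [0.7, 0.0, -0.4]
width: 51.3
gripper_force: 0.0
```

Run:
```python
from h import *
im=grab('side');t=grab('top');s=ctrl.read_state();print(s['eef_pos'],s['tool_rot'],s['qpos'].round(2))
a=cv2.resize(im['color'][225:275,215:320],(798,380),interpolation=cv2.INTER_CUBIC)
b=cv2.resize(t['color'][185:265,165:270],(798,608),interpolation=cv2.INTER_CUBIC)
save('s4',cv2.resize(np.vstack([a,b]),(480,594),interpolation=cv2.INTER_AREA))
go([425,-369,120],-.154)
```

```text
[ 433.30487074 -103.20025916  167.75793123] [-3.13939459  0.26839859  0.34650018] [-0.34  0.68  0.67  1.98 -0.34  0.85 -0.71]
turn [0.0414 0.1676 0.3165] shift [0.1085 0.8798 0.1592] n 7 per [0.0155 0.1257 0.0227]
```

View pics/s4.png

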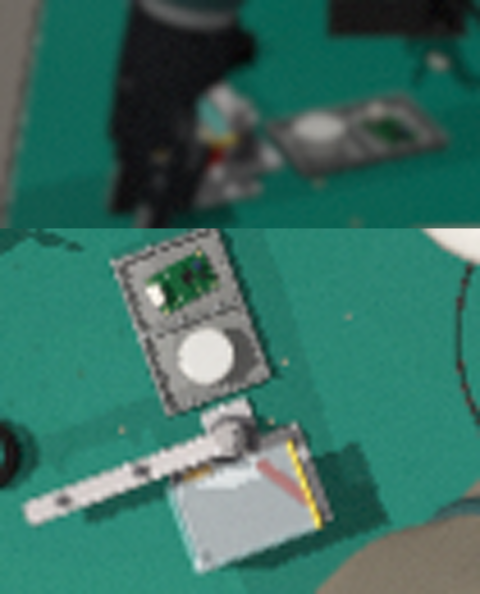

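Tin sits flat, centred in the near bay at (206,356), with the board in the far one and the clamp open. On to the bar.

Emit:
step_arm(plan=[{"dx":0,"dy":0,"dz":0,"ax":0.0104,"ay":0.0419,"az":0.0791,"gripper":0.6},{"dx":0,"dy":0,"dz":0,"ax":0.0104,"ay":0.0419,"az":0.0791,"gripper":0.6},{"dx":0,"dy":0,"dz":0,"ax":0.0104,"ay":0.0419,"az":0.0791,"gripper":0.6},{"dx":0,"dy":0,"dz":0,"ax":0.0104,"ay":0.0419,"az":0.0791,"gripper":0.6},{"dx":0.0155,"dy":0.1257,"dz":0.0227,"ax":0,"ay":0,"az":0,"gripper":0.6},{"dx":0.0155,"dy":0.1257,"dz":0.0227,"ax":0,"ay":0,"az":0,"gripper":0.6},{"dx":0.0155,"dy":0.1257,"dz":0.0227,"ax":0,"ay":0,"az":0,"gripper":0.6},{"dx":0.0155,"dy":0.1257,"dz":0.0227,"ax":0,"ay":0,"az":0,"gripper":0.6},{"dx":0.0155,"dy":0.1257,"dz":0.0227,"ax":0,"ay":0,"az":0,"gripper":0.6},{"dx":0.0155,"dy":0.1257,"dz":0.0227,"ax":0,"ay":0,"az":0,"gripper":0.6},{"dx":0.0155,"dy":0.1257,"dz":0.0227,"ax":0,"ay":0,"az":0,"gripper":0.6},{"dx":0,"dy":0,"dz":0,"ax":0,"ay":0,"az":0,"gripper":0.6},{"dx":0,"dy":0,"dz":0,"ax":0,"ay":0,"az":0,"gripper":0.6}])

```text
clock: 14.18
eef_pos: [427.7, -362.7, 117.8]
tool_rot: [-3.137, 0.003, -0.146]
force: [0.4, 0.1, -0.8]
width: 51.5
gripper_force: 0.0
```

Run:
```python
from h import *
t=load('top');c=t['color'].astype(int)
# tin check in top: crop scale (480/798)*7.6 
k=480/798*7.6; u,v=165+206/k,185+(356-228.5)/k*1.0
m=np.zeros(c.shape[:2],bool);m[int(v)-8:int(v)+9,int(u)-8:int(u)+9]=1;m&=c.min(-1)>205
vv,uu=np.nonzero(m);print(u,v,m.sum(),atz(t,uu.mean(),vv.mean(),23))
im=grab('side');c=im['color'].astype(int);P=cloud(im)
s=ctrl.read_state();print(s['eef_pos'],s['tool_rot'])
# bar in top (before): dark pixels for grip, bright for steel
t=load('top');P=cloud(t);ct=t['color'].astype(int)
box=(abs(P[...,0]-460)<95)&(abs(P[...,1]+373)<40)&(P[...,2]<30)
for n,m in (('grip',box&(ct.max(-1)<60)),('steel',box&(ct.min(-1)>130))):
    v,u=np.nonzero(m);w=np.array([atz(t,a,b,14) for a,b in zip(u,v)]);print(n,len(w),w.mean(0),w.min(0),w.max(0))
go([424,-369,23],-.154)
```

```text
210.0625 212.890625 93 [567.6490136  275.94292125  23.        ]
[ 427.86099349 -362.23887475  117.76157192] [-3.13676943e+00  2.79240842e-03 -1.45215512e-01]
grip 83 [ 419.04992558 -365.53738982   14.        ] [ 389.36484222 -375.25497836   14.        ] [ 451.10702113 -355.71750275   14.        ]
steel 16 [ 487.15505191 -376.08513619   14.        ] [ 454.73577766 -380.62508464   14.        ] [ 524.25472306 -371.69256339   14.        ]
turn [-0.0031  0.0018  0.0056] shift [-0.0093  0.0242  0.3159] n 3 per [-0.0031  0.0081  0.1053]
```

Emit:
step_arm(plan=[{"dx":-0.005,"dy":0.005,"dz":0.1,"ax":0,"ay":0,"az":0.0056,"gripper":0.6},{"dx":-0.005,"dy":0.005,"dz":0.1,"ax":0,"ay":0,"az":0,"gripper":0.6},{"dx":-0.005,"dy":0.004,"dz":0.06,"ax":0,"ay":0,"az":0,"gripper":0.6},{"dx":0,"dy":0,"dz":0.055,"ax":0,"ay":0,"az":0,"gripper":0.6},{"dx":0,"dy":0,"dz":0,"ax":0,"ay":0,"az":0,"gripper":0.6},{"dx":0,"dy":0,"dz":0,"ax":0,"ay":0,"az":0,"gripper":0.6}])

```text
clock: 14.98
eef_pos: [422.4, -367.3, 23.6]
tool_rot: [-3.139, 0.002, -0.155]
force: [-0.2, -1.2, -0.1]
width: 51.4
gripper_force: 0.0
```

Emit:
step_arm(plan=[{"dx":0,"dy":0,"dz":0,"ax":0,"ay":0,"az":0,"gripper":0.05},{"dx":0,"dy":0,"dz":0,"ax":0,"ay":0,"az":0,"gripper":0.05},{"dx":0,"dy":0,"dz":0,"ax":0,"ay":0,"az":0,"gripper":0.05},{"dx":0,"dy":0,"dz":0,"ax":0,"ay":0,"az":0,"gripper":0.05},{"dx":0,"dy":0,"dz":0,"ax":0,"ay":0,"az":0,"gripper":0.05},{"dx":0,"dy":0,"dz":0,"ax":0,"ay":0,"az":0,"gripper":0.05},{"dx":0,"dy":0,"dz":0,"ax":0,"ay":0,"az":0,"gripper":0.05}])

```text
clock: 15.85
eef_pos: [422.3, -367.4, 23.8]
tool_rot: [-3.139, 0.002, -0.156]
force: [-0.0, 0.5, 5.9]
width: 14.6
gripper_force: 60.3
```

Run:
```python
from h import *
s=ctrl.read_state();print(s['eef_pos'],s['tool_rot'],s['width'],s['gripper_force'],s['force'])
y0=s['tool_rot'][2]
go([422,-367,163]); go([440,-60,163],start=[422,-367,163],syaw=y0,yaw=y0)
```

```text
[ 422.32445362 -367.37213841   23.80816591] [-3.13903070e+00  1.80670946e-03 -1.55525465e-01] 14.554536963887617 60.275466442108154 [-0.00716504  0.47077237  5.91088394]
turn [0. 0. 0.] shift [-0.0021 -0.0022 -0.464 ] n 4 per [-0.0005 -0.0006 -0.116 ]
turn [0. 0. 0.] shift [-0.0992 -1.0203 -0.    ] n 7 per [-0.0142 -0.1458 -0.    ]
```

Emit:
step_arm(plan=[{"dx":0,"dy":0,"dz":-0.06,"ax":0,"ay":0,"az":0,"gripper":0.05},{"dx":0,"dy":0,"dz":-0.12,"ax":0,"ay":0,"az":0,"gripper":0.05},{"dx":0,"dy":0,"dz":-0.12,"ax":0,"ay":0,"az":0,"gripper":0.05},{"dx":0,"dy":0,"dz":-0.12,"ax":0,"ay":0,"az":0,"gripper":0.05},{"dx":0,"dy":0,"dz":-0.1,"ax":0,"ay":0,"az":0,"gripper":0.05},{"dx":-0.0142,"dy":-0.1458,"dz":0,"ax":0,"ay":0,"az":0,"gripper":0.05},{"dx":-0.0142,"dy":-0.1458,"dz":0,"ax":0,"ay":0,"az":0,"gripper":0.05},{"dx":-0.0142,"dy":-0.1458,"dz":0,"ax":0,"ay":0,"az":0,"gripper":0.05},{"dx":-0.0142,"dy":-0.1458,"dz":0,"ax":0,"ay":0,"az":0,"gripper":0.05},{"dx":-0.0142,"dy":-0.1458,"dz":0,"ax":0,"ay":0,"az":0,"gripper":0.05},{"dx":-0.0142,"dy":-0.1458,"dz":0,"ax":0,"ay":0,"az":0,"gripper":0.05},{"dx":-0.0142,"dy":-0.1458,"dz":0,"ax":0,"ay":0,"az":0,"gripper":0.05},{"dx":0,"dy":0,"dz":0,"ax":0,"ay":0,"az":0,"gripper":0.05}])

```text
clock: 17.48
eef_pos: [440.0, -56.3, 180.3]
tool_rot: [-3.136, 0.004, -0.148]
force: [-0.1, -0.6, -0.8]
width: 14.6
gripper_force: 59.4
```

Emit:
step_arm(plan=[{"dx":0,"dy":0,"dz":0,"ax":0,"ay":0,"az":-0.11,"gripper":0.05},{"dx":0,"dy":0,"dz":0,"ax":0,"ay":0,"az":-0.11,"gripper":0.05},{"dx":0,"dy":0,"dz":0,"ax":0,"ay":0,"az":-0.11,"gripper":0.05},{"dx":0,"dy":0,"dz":0,"ax":0,"ay":0,"az":-0.11,"gripper":0.05},{"dx":0,"dy":0,"dz":0,"ax":0,"ay":0,"az":-0.11,"gripper":0.05},{"dx":0,"dy":0,"dz":0,"ax":0,"ay":0,"az":-0.11,"gripper":0.05},{"dx":0,"dy":0,"dz":0,"ax":0,"ay":0,"az":-0.11,"gripper":0.05},{"dx":0,"dy":0,"dz":0,"ax":0,"ay":0,"az":-0.11,"gripper":0.05},{"dx":0,"dy":0,"dz":0,"ax":0,"ay":0,"az":-0.11,"gripper":0.05},{"dx":0,"dy":0,"dz":0,"ax":0,"ay":0,"az":-0.11,"gripper":0.05},{"dx":0,"dy":0,"dz":0,"ax":0,"ay":0,"az":-0.11,"gripper":0.05},{"dx":0,"dy":0,"dz":0,"ax":0,"ay":0,"az":-0.11,"gripper":0.05},{"dx":0,"dy":0,"dz":0,"ax":0,"ay":0,"az":0,"gripper":0.05}])

```text
clock: 19.1
eef_pos: [440.2, -61.7, 180.6]
tool_rot: [-3.141, -0.003, 1.914]
force: [-0.7, -0.7, -2.2]
width: 14.4
gripper_force: 59.4
```

Run:
```python
from h import *
t=.353;R=np.array([[np.cos(t),-np.sin(t)],[np.sin(t),np.cos(t)]])
s=ctrl.read_state();print(s['eef_pos'],s['tool_rot'],s['qpos'].round(2),s['width'])
F=lambda x,y,z:np.r_[R@[x,y]+[500.3,251.3],z]
p=s['eef_pos']
for q in (F(-50,-190,180),F(-50,-190,43),F(-50,-145,43)):
    print(q.round(1)); go(q,yaw=1.9238,start=p,syaw=s['tool_rot'][2]); p=q
```

```text
[440.19544553 -61.66512131 180.60492364] [-3.14094214 -0.00348468  1.91444228] [ 0.01  0.46  0.1   2.15 -0.09  0.54  0.52] 14.364327994231934
[519.1  55.7 180. ]
turn [-0.     0.    -0.006] shift [0.2763 0.382  0.002 ] n 4 per [0.0691 0.0955 0.0005]
[519.1  55.7  43. ]
turn [-0.     0.    -0.006] shift [ 0.     -0.      0.4567] n 4 per [ 0.     -0.      0.1142]
[503.5  98.   43. ]
turn [-0.     0.    -0.006] shift [0.15 0.   0.  ] n 2 per [0.075 0.    0.   ]
```

Emit:
step_arm(plan=[{"dx":0.0691,"dy":0.0955,"dz":0,"ax":0,"ay":0,"az":-0.006,"gripper":0.05},{"dx":0.0691,"dy":0.0955,"dz":0,"ax":0,"ay":0,"az":0,"gripper":0.05},{"dx":0.0691,"dy":0.0955,"dz":0,"ax":0,"ay":0,"az":0,"gripper":0.05},{"dx":0.0691,"dy":0.0955,"dz":0,"ax":0,"ay":0,"az":0,"gripper":0.05},{"dx":0,"dy":0,"dz":0.1142,"ax":0,"ay":0,"az":0,"gripper":0.05},{"dx":0,"dy":0,"dz":0.1142,"ax":0,"ay":0,"az":0,"gripper":0.05},{"dx":0,"dy":0,"dz":0.1142,"ax":0,"ay":0,"az":0,"gripper":0.05},{"dx":0,"dy":0,"dz":0.1142,"ax":0,"ay":0,"az":0,"gripper":0.05},{"dx":0,"dy":0,"dz":0,"ax":0,"ay":0,"az":0,"gripper":0.05},{"dx":0,"dy":0,"dz":0,"ax":0,"ay":0,"az":0,"gripper":0.05}])

```text
clock: 20.35
eef_pos: [519.4, 57.2, 44.2]
tool_rot: [-3.142, -0.003, 1.926]
force: [0.4, -0.1, -1.2]
width: 14.1
gripper_force: 59.4
```

Run:
```python
from h import *
im=grab('side');t=grab('top');s=ctrl.read_state();print(s['eef_pos'],s['tool_rot'],s['qpos'].round(2),s['width'])
a=cv2.resize(im['color'][220:300,215:320],(788,600),interpolation=cv2.INTER_CUBIC)
b=cv2.resize(t['color'][205:285,185:290],(788,600),interpolation=cv2.INTER_CUBIC)
save('s5',cv2.resize(np.vstack([a,b]),(396,600),interpolation=cv2.INTER_AREA))
```

```text
[519.79139035  57.5278172   44.76050334] [ 3.14007798 -0.00330795  1.92652119] [-0.2   0.78  0.06  2.02 -0.14  0.34  0.33] 14.564233015213789
```

View pics/s5.png

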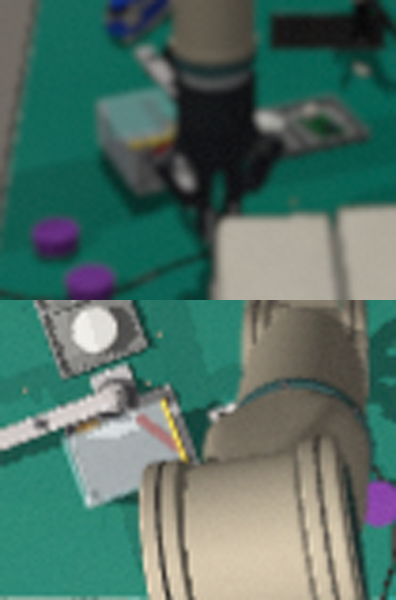

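The side half shows the hand right of the guard at (215,170). The top half shows the bar tip emerging at about (213,412), short of the yellow mouth edge (165,402)–(187,462), in line with frame x ≈ -50. I'll check numerically.

Run:
```python
from h import *
t=load('top');c=t['color'].astype(int);k=788/105*396/788
u0,v0=185+222/k,205+(412-300)/k;print(u0,v0)
a=.353;R=np.array([[np.cos(a),-np.sin(a)],[np.sin(a),np.cos(a)]])
U,V=int(u0),int(v0)
for v in range(V-5,V+6): print(v,' '.join(f'{c[v,u,0]:3d}/{c[v,u,1]:3d}' for u in range(U-8,U+6)))
for v in range(V-4,V+5):
    for u in range(U-6,U+5):
        if c[v,u,0]>120: print(u,v,(R.T@(atz(t,u,v,35)[:2]-[500.3,251.3])).round(1),c[v,u])
s=ctrl.read_state();print('tip pred frame',R.T@(s['eef_pos'][:2]-[500.3,251.3])+[0,110])
```

```text
243.86363636363637 234.6969696969697
229  39/118  39/118  40/118  37/117  40/117  34/117  37/119  36/117  37/117  38/118  39/117  35/116  55/122 106/129
230  29/114  38/118  38/118  41/120  41/118  35/114  32/114  39/117  38/117  43/123  38/121  33/121  72/132 127/135
231  36/116  35/117  36/118  38/117  35/115  36/115  30/106  31/108  43/119  44/132  37/128  50/132  82/133 117/130
232  34/117  41/121  37/118  39/117  33/112  31/ 99  26/ 75  24/ 82  35/100  51/128  95/150 133/161 122/138 104/112
233  41/116  31/107  33/106  35/106  30/ 98  21/ 69  32/ 77  67/102  99/124 112/138 178/192 218/215 160/156  88/101
234  30/100  31/ 76  20/ 68  25/ 72  27/ 71  69/ 94 119/125 136/145 151/158 163/157 193/188 178/172 110/107 108/100
235  19/ 69  23/ 69  20/ 70  18/ 69  38/ 77 115/129 197/191 173/166  86/ 81  89/ 85 116/108 108/101 109/102 109/100
236  22/ 69  20/ 69  21/ 70  23/ 71  25/ 71  94/108 175/171 166/158 116/110 110/105 113/107 114/107 112/105 109/102
237  21/ 68  22/ 70  20/ 69  23/ 70  24/ 70  55/ 87 115/125 142/135 117/107 112/105 114/107 112/104 112/104 109/100
238  20/ 70  23/ 70  26/ 72  15/ 69  27/ 73  56/ 85 112/114 127/118 120/113 116/109 113/103 113/104 109/103 114/106
239  23/ 71  14/ 68  17/ 70  19/ 71  40/ 79  95/105 139/130 129/121 124/117 119/110 113/105 116/107 112/104 112/105
246 232 [ -41.8 -102.3] [133 161 152]
247 232 [ -43.  -105.6] [122 138 130]
245 233 [-43.9 -97.7] [178 192 186]
246 233 [ -45.1 -101.1] [218 215 212]
247 233 [ -46.4 -104.4] [160 156 151]
242 234 [-43.6 -86.4] [136 145 143]
243 234 [-44.8 -89.7] [151 158 157]
244 234 [-46.1 -93.1] [163 157 154]
245 234 [-47.3 -96.5] [193 188 184]
246 234 [-48.5 -99.9] [178 172 168]
241 235 [-45.8 -81.8] [197 191 189]
242 235 [-47.  -85.2] [173 166 164]
241 236 [-49.1 -80.6] [175 171 168]
242 236 [-50.4 -84. ] [166 158 156]
242 237 [-53.7 -82.8] [142 135 124]
242 238 [-57.1 -81.6] [127 118 104]
tip pred frame [-48.70028251 -78.56260395]
```

Emit:
step_arm(plan=[{"dx":0.05,"dy":0,"dz":0,"ax":0,"ay":0,"az":0,"gripper":0.05},{"dx":0.05,"dy":0,"dz":0,"ax":0,"ay":0,"az":0,"gripper":0.05},{"dx":0.025,"dy":0,"dz":0,"ax":0,"ay":0,"az":0,"gripper":0.05},{"dx":0.025,"dy":0,"dz":0,"ax":0,"ay":0,"az":0,"gripper":0.05},{"dx":0.025,"dy":0,"dz":0,"ax":0,"ay":0,"az":0,"gripper":0.05},{"dx":0.025,"dy":0,"dz":0,"ax":0,"ay":0,"az":0,"gripper":0.05},{"dx":0,"dy":0,"dz":0,"ax":0,"ay":0,"az":0,"gripper":0.05}])

```text
clock: 21.32
eef_pos: [497.3, 113.6, 43.4]
tool_rot: [-3.14, -0.004, 1.928]
force: [0.9, -4.9, -1.5]
width: 14.3
gripper_force: 59.4
```

```bash
cat >> h.py <<'E'
def fs():
    a=.353;R=np.array([[np.cos(a),-np.sin(a)],[np.sin(a),np.cos(a)]])
    s=ctrl.read_state();print('tip frame',(R.T@(s['eef_pos'][:2]-[500.3,251.3])+[0,110]).round(1),s['eef_pos'].round(1),s['tool_rot'].round(3),'F frame',(R.T@s['force'][:2]).round(1),s['force'].round(1),s['qpos'].round(2),s['width'])
E
python3 -c "
from h import *
fs()"
```

```text
tip frame [-50.4 -18.2] [497.3 113.6  43.4] [-3.14  -0.004  1.928] F frame [-0.8 -4.9] [ 0.9 -4.9 -1.5] [-0.32  0.78  0.07  2.05 -0.17  0.32  0.25] 14.334233463874185
```

Emit:
step_arm(plan=[{"dx":0.025,"dy":0,"dz":0,"ax":0,"ay":0,"az":0,"gripper":0.05},{"dx":0.025,"dy":0,"dz":0,"ax":0,"ay":0,"az":0,"gripper":0.05},{"dx":0.025,"dy":0,"dz":0,"ax":0,"ay":0,"az":0,"gripper":0.05},{"dx":0.025,"dy":0,"dz":0,"ax":0,"ay":0,"az":0,"gripper":0.05},{"dx":0.025,"dy":0,"dz":0,"ax":0,"ay":0,"az":0,"gripper":0.05},{"dx":0.02,"dy":0,"dz":0,"ax":0,"ay":0,"az":0,"gripper":0.05},{"dx":0,"dy":0,"dz":0,"ax":0,"ay":0,"az":0,"gripper":0.05},{"dx":0,"dy":0,"dz":0,"ax":0,"ay":0,"az":0,"gripper":0.05}])

```text
clock: 22.32
eef_pos: [482.7, 154.8, 43.8]
tool_rot: [-3.141, -0.004, 1.928]
force: [0.9, -0.5, -1.1]
width: 14.1
gripper_force: 59.4
```

```bash
python3 -c "
from h import *
fs()
t=grab('top');P=cloud(t);c=t['color'].astype(int)
a=.353;R=np.array([[np.cos(a),-np.sin(a)],[np.sin(a),np.cos(a)]])
# red pixels & arm pixels in frame coordinates
m=(c[...,0]>c[...,1]+25)&(c[...,0]>c[...,2]+15)
v,u=np.nonzero(m);w=np.array([R.T@(atz(t,x,y,37)[:2]-[500.3,251.3]) for x,y in zip(u,v)])
k=(w[:,0]>-90)&(w[:,0]<0)&(abs(w[:,1])<60);print('red',w[k].round(0)[::4].tolist())
q=(P-np.array([500.3,251.3,0]))[...,:2]@R;z=P[...,2]
k=(z>38)&(z<52)&(np.hypot(q[...,0],q[...,1])<175)&(np.hypot(q[...,0],q[...,1])>90)&(q[...,0]>-10);print('arm',k.sum(),q[k].mean(0) if k.any() else '')
"
```

```text
tip frame [-49.8  25.5] [482.7 154.8  43.8] [-3.141 -0.004  1.928] F frame [ 0.7 -0.8] [ 0.9 -0.5 -1.1] [-0.42  0.78  0.08  2.06 -0.2   0.31  0.19] 14.135259257415285
red [[-7.0, 26.0], [-9.0, 42.0], [-12.0, 43.0]]
arm 107 [129.74322028   3.74665282]
```

Handle is over: the arm now lies along frame +x and the force has dropped. Withdraw, lift and return the bar to its own clear spot.

Emit:
step_arm(plan=[{"dx":-0.05,"dy":0,"dz":0,"ax":0,"ay":0,"az":0,"gripper":0.05},{"dx":-0.085,"dy":0,"dz":0,"ax":0,"ay":0,"az":0,"gripper":0.05},{"dx":-0.085,"dy":0,"dz":0,"ax":0,"ay":0,"az":0,"gripper":0.05},{"dx":-0.085,"dy":0,"dz":0,"ax":0,"ay":0,"az":0,"gripper":0.05},{"dx":0,"dy":0,"dz":0,"ax":0,"ay":0,"az":0,"gripper":0.05},{"dx":0,"dy":0,"dz":-0.115,"ax":0,"ay":0,"az":0,"gripper":0.05},{"dx":0,"dy":0,"dz":-0.115,"ax":0,"ay":0,"az":0,"gripper":0.05},{"dx":0,"dy":0,"dz":-0.115,"ax":0,"ay":0,"az":0,"gripper":0.05},{"dx":0,"dy":0,"dz":-0.115,"ax":0,"ay":0,"az":0,"gripper":0.05},{"dx":-0.08,"dy":-0.0955,"dz":0,"ax":0,"ay":0,"az":0,"gripper":0.05},{"dx":0,"dy":0,"dz":0,"ax":0,"ay":0,"az":0,"gripper":0.05}])

```text
clock: 23.75
eef_pos: [494.4, 33.6, 181.6]
tool_rot: [-3.138, -0.004, 1.924]
force: [-0.2, -0.4, -1.0]
width: 14.3
gripper_force: 59.4
```

```bash
python3 -c "
from h import *
s=ctrl.read_state();y=s['tool_rot'][2]
go([440,-60,181]); go([440,-60,181],yaw=-.154)
go([424,-367,181],start=[440,-60,181],yaw=-.154,syaw=-.154)"
```

```text
turn [0. 0. 0.] shift [-0.2299 -0.2781  0.002 ] n 3 per [-0.0766 -0.0927  0.0007]
turn [-3.7000e-03  6.0000e-04  1.3231e+00] shift [-0.1313  0.3361  0.002 ] n 3 per [-0.0438  0.112   0.0007]
turn [0. 0. 0.] shift [0.1043 1.0194 0.    ] n 7 per [0.0149 0.1456 0.    ]
```

Emit:
step_arm(plan=[{"dx":-0.0766,"dy":-0.0927,"dz":0,"ax":0,"ay":0,"az":0,"gripper":0.05},{"dx":-0.0766,"dy":-0.0927,"dz":0,"ax":0,"ay":0,"az":0,"gripper":0.05},{"dx":-0.0766,"dy":-0.0927,"dz":0,"ax":0,"ay":0,"az":0,"gripper":0.05},{"dx":0,"dy":0,"dz":0,"ax":0,"ay":0,"az":0.11,"gripper":0.05},{"dx":0,"dy":0,"dz":0,"ax":0,"ay":0,"az":0.11,"gripper":0.05},{"dx":0,"dy":0,"dz":0,"ax":0,"ay":0,"az":0.11,"gripper":0.05},{"dx":0,"dy":0,"dz":0,"ax":0,"ay":0,"az":0.11,"gripper":0.05},{"dx":0,"dy":0,"dz":0,"ax":0,"ay":0,"az":0.11,"gripper":0.05},{"dx":0,"dy":0,"dz":0,"ax":0,"ay":0,"az":0.11,"gripper":0.05},{"dx":0,"dy":0,"dz":0,"ax":0,"ay":0,"az":0.11,"gripper":0.05},{"dx":0,"dy":0,"dz":0,"ax":0,"ay":0,"az":0.11,"gripper":0.05},{"dx":0,"dy":0,"dz":0,"ax":0,"ay":0,"az":0.11,"gripper":0.05},{"dx":0,"dy":0,"dz":0,"ax":0,"ay":0,"az":0.11,"gripper":0.05},{"dx":0,"dy":0,"dz":0,"ax":0,"ay":0,"az":0.11,"gripper":0.05},{"dx":0,"dy":0,"dz":0,"ax":0,"ay":0,"az":0.11,"gripper":0.05},{"dx":0,"dy":0,"dz":0,"ax":0,"ay":0,"az":0,"gripper":0.05}])

```text
clock: 25.75
eef_pos: [442.2, -57.1, 180.6]
tool_rot: [-3.139, 0.004, -0.143]
force: [0.5, 0.6, -1.4]
width: 13.9
gripper_force: 59.4
```

Emit:
step_arm(plan=[{"dx":0.0149,"dy":0.1456,"dz":0,"ax":0,"ay":0,"az":0,"gripper":0.05},{"dx":0.0149,"dy":0.1456,"dz":0,"ax":0,"ay":0,"az":0,"gripper":0.05},{"dx":0.0149,"dy":0.1456,"dz":0,"ax":0,"ay":0,"az":0,"gripper":0.05},{"dx":0.0149,"dy":0.1456,"dz":0,"ax":0,"ay":0,"az":0,"gripper":0.05},{"dx":0.0149,"dy":0.1456,"dz":0,"ax":0,"ay":0,"az":0,"gripper":0.05},{"dx":0.0149,"dy":0.1456,"dz":0,"ax":0,"ay":0,"az":0,"gripper":0.05},{"dx":0.0149,"dy":0.1456,"dz":0,"ax":0,"ay":0,"az":0,"gripper":0.05},{"dx":0,"dy":0,"dz":0,"ax":0,"ay":0,"az":0,"gripper":0.05},{"dx":0,"dy":0,"dz":0.12,"ax":0,"ay":0,"az":0,"gripper":0.05},{"dx":0,"dy":0,"dz":0.12,"ax":0,"ay":0,"az":0,"gripper":0.05},{"dx":0,"dy":0,"dz":0.12,"ax":0,"ay":0,"az":0,"gripper":0.05},{"dx":0,"dy":0,"dz":0.1,"ax":0,"ay":0,"az":0,"gripper":0.05},{"dx":0,"dy":0,"dz":0,"ax":0,"ay":0,"az":0,"gripper":0.05},{"dx":0,"dy":0,"dz":0,"ax":0,"ay":0,"az":0,"gripper":0.05}])

```text
clock: 27.5
eef_pos: [429.0, -364.3, 42.8]
tool_rot: [-3.139, 0.002, -0.144]
force: [-0.0, -0.4, -0.8]
width: 14.4
gripper_force: 59.4
```

Emit:
step_arm(plan=[{"dx":0,"dy":0,"dz":0.03,"ax":0,"ay":0,"az":0,"gripper":0.05},{"dx":0,"dy":0,"dz":0.03,"ax":0,"ay":0,"az":0,"gripper":0.05},{"dx":0,"dy":0,"dz":0.002,"ax":0,"ay":0,"az":0,"gripper":0.05},{"dx":0,"dy":0,"dz":0,"ax":0,"ay":0,"az":0,"gripper":0.05},{"dx":0,"dy":0,"dz":0,"ax":0,"ay":0,"az":0,"gripper":0.05}])

```text
clock: 28.12
eef_pos: [428.8, -364.5, 23.8]
tool_rot: [-3.138, 0.002, -0.146]
force: [-0.2, 1.2, 5.3]
width: 14.5
gripper_force: 60.3
```

On the bench (5 N). Release and lift away.

Emit:
step_arm(plan=[{"dx":0,"dy":0,"dz":0,"ax":0,"ay":0,"az":0,"gripper":0.5},{"dx":0,"dy":0,"dz":0,"ax":0,"ay":0,"az":0,"gripper":0.5},{"dx":0,"dy":0,"dz":0,"ax":0,"ay":0,"az":0,"gripper":0.5},{"dx":0,"dy":0,"dz":0,"ax":0,"ay":0,"az":0,"gripper":0.5},{"dx":0,"dy":0,"dz":-0.05,"ax":0,"ay":0,"az":0,"gripper":0.5},{"dx":0,"dy":0,"dz":-0.1,"ax":0,"ay":0,"az":0,"gripper":0.5},{"dx":0,"dy":0,"dz":-0.15,"ax":0,"ay":0,"az":0,"gripper":0.5},{"dx":0,"dy":0,"dz":-0.15,"ax":0,"ay":0,"az":0,"gripper":0.5},{"dx":-0.15,"dy":0.1,"dz":0,"ax":0,"ay":0,"az":0,"gripper":0.5},{"dx":-0.15,"dy":0.1,"dz":0,"ax":0,"ay":0,"az":0,"gripper":0.5},{"dx":-0.1,"dy":0.15,"dz":0,"ax":0,"ay":0,"az":0,"gripper":0.5},{"dx":0,"dy":0.15,"dz":0,"ax":0,"ay":0,"az":0,"gripper":0.5},{"dx":0,"dy":0,"dz":0,"ax":0,"ay":0,"az":0,"gripper":0.5}])

```text
clock: 29.75
eef_pos: [286.0, -499.9, 159.7]
tool_rot: [3.14, 0.002, -0.151]
force: [0.5, 0.7, 0.5]
width: 42.7
gripper_force: 0.0
```

```bash
python3 -c "
from h import *
t=grab('top');fs()
save('end',cv2.resize(t['color'][180:285,150:420],(800,311),interpolation=cv2.INTER_CUBIC))"
```

```text
tip frame [-458.7 -518.5] [ 287.1 -497.1  159.1] [-3.14e+00  3.00e-03 -1.48e-01] F frame [0.7 0.4] [0.5 0.6 0.7] [ 0.62  0.72  0.61  1.83 -0.57  0.77 -0.18] 42.630495349076426
```

View pics/end.png

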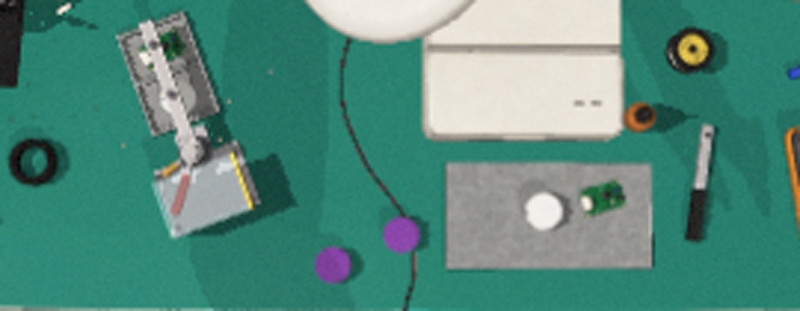

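The hold-down arm lies over both bays at (170,90), the handle is over at (180,195), and the bar lies flat at (700,183). The spare tin (543,211) and board (602,198) have not moved.

```bash
python3 -c "
from cell import ctrl
print(ctrl.finish_job())"
```

```text
the job is handed in; nothing more can be done
None
```

I handed the job in at about 30 s of the 64 s allowed, and no verdict came back. The last picture shows a tin and the board in the bays, the clamp at its closed position, the bar lying clear on the bench, and the spares, bottle, spool and tape apparently undisturbed.

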